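# Slide a circuit board onto the soldering frame's narrow rails and latch it

## Task

Load the loose circuit board into the soldering frame: slide it off the loading plate and onto the two narrow rails, lying flat and snug along the side fence, right up to the end stop. Then swing the retaining arm all the way over the board. The board is delicate: handle it gently, do not ram it or let it fall, and leave the solder spool, tip cleaner and cutters where they are.

Things in the scene. Friction and masses are not known exactly. Their poses are not given: they have to be found in the camera images.
- frame: Bare metal soldering frame fixed to the bench, base 190 x 370 mm. Origin on the bench, at the line where the loading plate ends and the rails go on alone; y is the loading direction (plate to end stop), z up. Plate and rail tops are level, 60 mm above the origin. Loading plate: x -50 to 82, y -200 to 0. Two rails 8 mm wide, x -50 to -42 and 38 to 46, y 0 to 130, open gap between.
- fence (a point): Top edge of the inner face of the side fence, at frame x -50, y 0, z 70 mm: a 6 mm strip along the whole plate and rails, parallel to the frame's y, rising 10 mm above the sliding surface.
- stop (a point): Middle of the top edge of the end stop's face, at frame x 0, y 130, z 70 mm: a bar across the rail ends, rising 10 mm above the sliding surface.
- nest (a point): Point of the frame where the board's origin lies when the board is fully loaded (against fence and stop): frame x 0, y 70, z 60 mm; axes as the frame's.
- board: Green circuit board 100 (x) x 120 (y) x 2.4 mm, about 250 g, on the loading plate, components up, roughly in line with the frame. Origin: centre of its underside; loaded, its axes are the frame's. It stands pushes up to 25 N. Tallest part: heat sink 36 x 24 mm at x -8, y -24, 23 mm over the underside. Two cans, 12 mm wide, 15 mm high, at x 26, y 28 and 44.
- terminals (a point): Top middle of the outer face of the board's black terminal row, which stands flush with the board's rear (-y) edge: 80 mm long in x, 12 mm deep, top 18 mm above the board's underside. At board x 0, y -60, z 18 mm. May be pushed on.
- header (a point): Top middle of the outer face of the board's black header, flush with its +x edge (the side away from the fence): 70 mm long in y, 9 mm wide, top 18 mm above the board's underside. At board x 50, y 0, z 18 mm. May be pushed on.
- retainer (a joint): Retaining arm, a 60 mm steel bar on an upright pivot post outside the fence (frame x -65, y 105), 14 to 20 mm above the sliding surface; stays where left. At 0 it points along frame +y, clear of the board; growing, it turns clockwise seen from above to its stop at 1.571, along frame +x, over the loaded board, its rubber foot clearing the board by 3 mm.
- retainer_pin (a point): Top centre of the retaining arm's upright black pin: 10 mm diameter, 30 mm tall above the bar, 45 mm from the pivot axis; its top is 50 mm above the frame's sliding surface.
- spool: Grey solder spool standing on end, 60 mm diameter, 44 mm high; origin at centre of its underside. Bystander.
- tip_cleaner: Brass dome-shaped tip cleaner, 84 mm diameter, 58 mm high; origin at centre of its underside. Bystander.
- cutters: Side cutters with black handles lying on the bench, 140 mm long, 14 mm high; origin under the middle. Bystander.
Mind the look-alikes: they are no part of the job. Of the things like the board, leave any that is brown; of the rest the larger one is meant.

How it is judged:
On the way, in this order (a step that is already met when the one before it is completed fails the run):
1. the board lies flat on both rails, along the fence and up to the end stop (x of board in the frame of nest between -0.004 and 0.004 m and y of board in the frame of nest between -0.006 and 0.004 m and z of board in the frame of nest between -0.003 and 0.003 m and angle between the y axis of board and the y axis of nest, either way round below 0.06 rad and angle between board's own z axis and vertical below 0.04 rad), for 0.2 s.
2. the retaining arm is swung over the board (value of joint retainer above 1.4 rad), for 0.2 s.
At the end, for the whole second after the job is handed in: The board lies flat and still on the two rails, within 4 mm of the fence and 6 mm of the end stop, in line with the frame within 0.06 rad, and the retaining arm stands over it at 1.4 rad or more (all of step 1 and linear speed of board below 0.01 m/s and value of joint retainer above 1.4 rad); the robot touches nothing.
It fails at once if the board is pushed or gripped with more than 25 N (contact force between the fingers and board above 25 N).
It fails at once if the board falls off the frame or through the rails (height (world z) of board below 0.045 m).
It fails at once if the solder spool, tip cleaner or cutters are moved by more than 25 mm (distance of any of spool, tip_cleaner, cutters from where it was at the start of the episode above 0.025 m).
It also fails if it takes over 59 s, if anything falls off the work surface, if the arm or the gripper's body presses on something with over 40 N, if the wrist force passes 120 N, or if a joint passes its speed limit or range.

## Robot

A 6-joint arm with a two-finger parallel gripper is mounted at the origin on the work surface. World frame = base frame: x ahead of the robot, y to its left, z up, the work surface at z = 0. Lengths are in m, angles in rad, forces in N, time in s.
With the tool pointing down it reaches from about 0.35 to 0.975 m from the base axis. Payload 4.9 kg.
Tool frame: the origin (TCP) lies at the very end of the fingers, on their centre line; the grasp point (between the pads) lies 19 mm behind it; z points along the fingers, y is the line along which they close (so a half turn about z gives the same grasp; the last joint's range is limited). The gripper opens to 85 mm and grips with 20 to 120 N. Pads are 22 mm wide; open, the fingers measure 114 mm over their backs; the gripper's body (76 mm by 85 mm) begins 54 mm behind the grasp point. The pads swing forward as they close: fully open they stand 13 mm farther back than shut.
Start: joints at [-1.269, 0.053, 1.613, -0, 1.476, -0.119], TCP at [0.255, -0.57, 0.231] pointing down, gripper open.
Joint ranges: [-3.01, 3.01], [-1.01, 2.22], [0.06, 2.58], [-1.02, 4.17], [0.09, 2.62], [-3.14, 3.14]. Speed limits (rad/s): [2.57, 2.57, 3.14, 3.14, 3.14, 3.14].

## Interface

Orientations are given as a unit quaternion [w, x, y, z].
In Python, from plant import manip gives the robot as it stands.
- The arm moves only by the shell command python3 -m pendant 'ROWS'. ROWS is JSON, a list of rows, each a list of 3 entries, a list of its own where there are three numbers: the opening, from 0 (shut) to 1 (fully open), then the shift along the tool's x, y, z in units of 12 cm (1.0 is 12 cm), then the turn about the tool's z in units of pi rad (1.0 is pi rad). In form: [[gripper, [dx, dy, dz], roll], ...]. A call has 1 to 10 rows; each row is the pose to reach, as a shift and turn from the pose commanded when the call began, along the tool's axes at that moment, turning the shorter way round; what a row does not reach only later rows make up. A row lasts 1/10 s, in which the tool goes at most 50 mm and 8.59 degrees, less where a joint would pass 70% of its speed; a pose out of reach is approached as far as the arm can. A call with a number of a shift or a turn outside -1 to 1 is refused whole. A call with a gripper value outside its range is refused whole. The fingers move at their own pace and stop on an object; the grip force is fixed at half the most. Time passes only in rows, so rows that repeat a pose let the fingers close. It gives the time, the measured TCP pose, the force, the opening and the grip force at its end, in the units of the state.
- manip.state(): the state, without advancing time (a new reading comes with each control period).
- manip.grab_frame(name): name is "scene" or "side" or "wrist"; returns a dict with "img" (400x640x3 uint8, red, green, blue), "fx", "fy", "cx", "cy" (pixels), "eye" and "rotation" of the camera in the world; the wrist camera has in their place "tool_from_camera" (4x4, takes a point from camera to tool coordinates, whose origin is the TCP and whose axes are the flange's). Camera axes: x right, y down, z forward; pixel columns grow to the right and rows downward; lengths in m; the calibration is good to about 2 mm. A picture is of the moment at which its call begins: read the wrist's pose just before it. There is no depth.
- manip.job_done(): hands the job in; it is judged then, once.
The state is a dict: "time": time; "joint_pos": joint angles; "joint_vel": joint speeds; "joint_efforts": joint torques, N m; "tool_pos": TCP position; "tool_rot": TCP orientation; "contact_force": force on the tool from outside, world axes, zero at the start; "ft_torque": the same for the moment, N m; "gripper_width": opening from 0.0 (shut) to 1.0 (fully open); "grasp_force": force on a finger pad.
Only numpy, scipy, OpenCV 4.12 (cv2) and the standard library are available. Lean on these libraries where they do the work, as an engineer would, in place of code of your own. Each camera call takes 0.05 s, during which the arm holds its last target. There are 200 camera calls.

## Working session

There is one attempt and no reset: what is moved stays moved. The work goes in short steps, Python scripts to look and compute and a shell command to move; the robot and the scene stay as the last step left them, time stands still between calls to the robot, and variables do not carry over. Pictures are saved under pics/ and viewed, at most 10 in all, crops included, and the job is handed in when it is done.

```bash
mkdir -p pics; ls; python3 - <<'E'
from plant import manip
import cv2
s=manip.state(); print({k:s[k] for k in("time","tool_pos","tool_rot","contact_force","gripper_width")})
import pickle
for n in("scene","side"):
    f=manip.grab_frame(n); cv2.imwrite(f"pics/{n}0.png",f["img"][:,:,::-1]); pickle.dump(f,open(n+".pkl","wb"))
    print(n,f["fx"],f["cx"],f["cy"],f["eye"],f["rotation"])
E
```

```text
pics
{'time': 0.0, 'tool_pos': array([ 0.25510865, -0.56989346,  0.23007314]), 'tool_rot': array([-1.00656387e-03,  9.77950023e-01,  2.08836611e-01, -9.14984825e-05]), 'contact_force': array([-0.01494865,  0.53588981, -0.24437987]), 'gripper_width': 0.9983888734734299}
scene 477.56860419549014 320.4346318870955 209.54364501751198 [ 1.39835135 -0.78145482  0.80767352] [-0.44842211  0.80464449  0.33650149 -0.19552903]
side 481.10085935140654 320.6229360449866 200.12013723870857 [0.51748537 1.13009934 0.72591787] [ 0.01838099 -0.02750114  0.86170206 -0.50633525]
```

View pics/scene0.png

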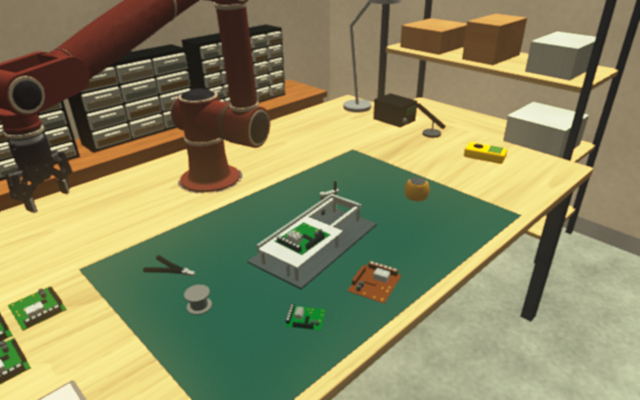

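View pics/side0.png

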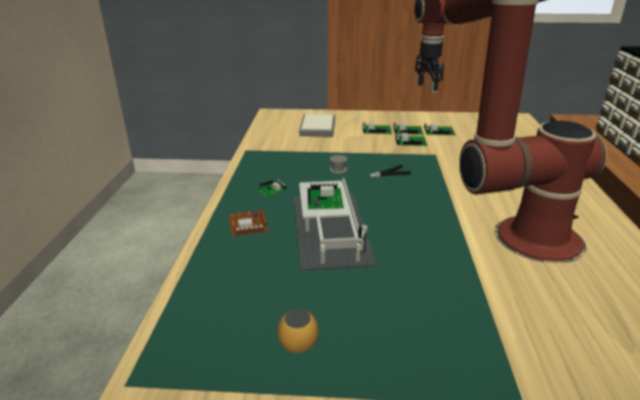

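Scene: the frame is at about (315,240) with the green board on its plate. The retainer post is at about (332,190), and the smaller green look-alike (305,317) and the brown one (375,280) are off the frame. Side: the board is at (325,197), the end stop at (340,245) and the pin near (362,235). I'll enlarge both.

```bash
python3 - <<'E'
import cv2
for n,(x,y,w,h),k in(("scene",(245,172,140,112),5),("side",(288,172,96,100),6)):
    i=cv2.imread(f"pics/{n}0.png")[y:y+h,x:x+w]; cv2.imwrite(f"pics/{n}c.png",cv2.resize(i,None,fx=k,fy=k,interpolation=cv2.INTER_CUBIC))
E
```

```text
(no output)
```

View pics/scenec.png

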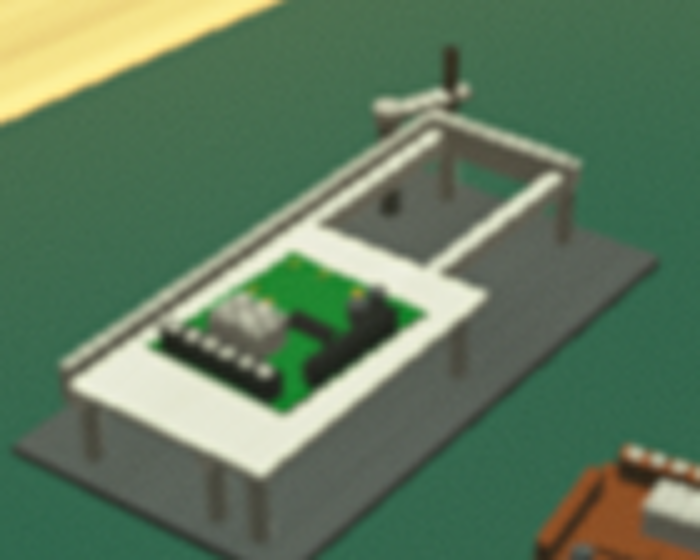

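View pics/sidec.png

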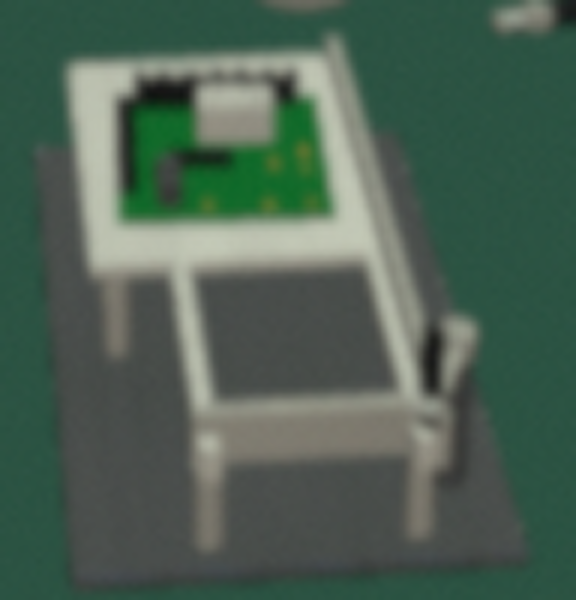

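Scene crop: the plate corners are at (262,472) and (486,294), and the board corners at (285,412), (427,314), (300,252) and (150,345). The pin top is at (452,48). Side crop: the plate corners are at (68,65) and (90,268), the board's front edge runs from (120,220) to (332,215), and the pin top is near (432,325). Next I fit the poses.

```bash
cat > h.py <<'E'
import numpy as np,pickle
from scipy.spatial.transform import Rotation as R
from scipy.optimize import least_squares
C={n:pickle.load(open(n+".pkl","rb")) for n in("scene","side")}
K={"scene":(245,172,5),"side":(288,172,6)}
def px(n,c): x,y,k=K[n]; return (np.array(c)+.5)/k-.5+[x,y]
def proj(n,P):
    f=C[n]; r=np.array(f["rotation"]); r=R.from_matrix(r) if r.shape==(3,3) else R.from_quat(r[[1,2,3,0]])
    q=r.inv().apply(np.atleast_2d(P)-f["eye"]); return np.c_[f["fx"]*q[:,0]/q[:,2]+f["cx"],f["fy"]*q[:,1]/q[:,2]+f["cy"]]
def place(p,P):  # p = x,y,yaw
    return R.from_euler("z",p[2]).apply(np.array(P,float)/1000)+[p[0],p[1],0]
def fit(obs,p0):
    g=lambda p:np.concatenate([(proj(n,place(p,P))[0]-px(n,c)) for n,P,c in obs])
    s=least_squares(g,p0,loss="soft_l1"); return s.x,g(s.x).reshape(-1,2)
E
python3 - <<'E'
from h import *
np.set_printoptions(precision=4,suppress=True)
F=[("scene",(82,-200,60),(262,472)),("scene",(82,0,60),(486,294)),("scene",(-42,0,60),(322,222)),("scene",(46,130,60),(562,178)),("scene",(-50,-200,70),(72,370)),
("side",(82,-200,60),(68,65)),("side",(82,0,60),(90,268)),("side",(46,0,60),(172,264)),("side",(38,0,60),(190,262)),("side",(-42,0,60),(368,258))]
f,r=fit(F,[.6,-.1,0]); print("frame",f); print(r)
B=[("scene",(50,-60,62.4),(285,412)),("scene",(50,60,62.4),(427,314)),("scene",(-50,60,62.4),(300,252)),("scene",(-50,-60,62.4),(150,345)),
("side",(50,60,62.4),(120,220)),("side",(-50,60,62.4),(332,215))]
b,r=fit(B,[.6,-.2,0]); print("board",b); print(r)
fi=R.from_euler("z",-f[2])
print("board in frame",fi.apply([b[0]-f[0],b[1]-f[1],0])*1000,b[2]-f[2])
g=lambda P:np.concatenate([proj("scene",P)[0]-px("scene",(452,48)),proj("side",P)[0]-px("side",(433,322))])
s=least_squares(g,[.55,0,.11]); print("pin",s.x,s.fun,"in frame",fi.apply(s.x-[f[0],f[1],0])*1000)
for n in C: print(n,[((proj(n,place(f,P))[0]-K[n][:2]+.5)*K[n][2]-.5).round() for P in((-65,105,80),(-65,150,110))])
E
```

```text
frame [0.5592 0.0172 0.1522]
[[ 0.3624  0.6917]
 [ 1.0142  0.2843]
 [-0.9523  0.7844]
 [ 0.6028  0.0892]
 [-0.3169 -0.2455]
 [ 0.5288  0.2249]
 [ 0.4171  0.1563]
 [ 0.1299  0.1847]
 [ 0.0957  0.3765]
 [-0.0599 -0.3647]]
board [ 0.5879 -0.0738  0.0891]
[[-0.1288  0.6607]
 [ 0.9709  0.0932]
 [-0.4418 -0.0693]
 [-0.2588 -0.1239]
 [-0.3761  0.1584]
 [ 0.6128  0.4515]]
board in frame [ 14.6535 -94.2544   0.    ] -0.06305001605647816
pin [0.4908 0.1516 0.1142] [ 0.0852  0.0698  0.0666 -0.0533] in frame [-47.2447 143.2031 114.1877]
scene [array([393., 113.]), array([436.,  42.])]
side [array([458., 341.]), array([480., 338.])]
```

Both fits are consistent with the given sizes:
- Board: frame x +15 mm, y −94 mm, yaw −0.06.
- Pin: 42 mm from the pivot against a nominal 45 mm, top at z 0.114 against 0.110. The retainer is at about 0.44 rad.

The plan is to push the board sideways at the header with two fingers, then push it at the terminals, then swing the pin. I start with the transit.

```bash
cat >> h.py <<'E'
FR=np.array([.5592,.0172,.1522])
def go(fx,fy,z,yaw):  # target in frame mm, world z mm, tool x yaw relative to the frame
    from plant import manip
    s=manip.state(); q=s["tool_rot"]; r=R.from_quat(np.array(q)[[1,2,3,0]])
    t=place(FR,(fx,fy,0)); t[2]=z/1000
    d=r.inv().apply(t-s["tool_pos"])/.12
    x=r.apply([1,0,0]); y0=np.arctan2(x[1],x[0]); dr=(yaw+FR[2]-y0+np.pi)%(2*np.pi)-np.pi
    cur=R.from_euler("z",-FR[2]).apply(np.array(s["tool_pos"])-[FR[0],FR[1],0])*1000
    print("t",round(s["time"],2),"at frame",cur.round(1),"relyaw",round(y0-FR[2],3),"shift",d.round(3),"roll",round(-dr/np.pi,4),"F",np.array(s["contact_force"]).round(1),"w",round(s["gripper_width"],2))
E
python3 -m pendant '[[0.6,[0.4,-0.2,0],0.0855],[0.6,[0.8,-0.4,0],0.0855],[0.6,[1,-0.5,0],0.0855],[0.6,[1,-0.5,0],0.0855]]'
python3 -c "from h import *; go(100,-94,200,0)"
```

```text
time: 0.5
tool_pos: [0.3424, -0.4635, 0.2308]
tool_rot: [-0.001, 0.997, 0.078, 0.0]
contact_force: [-0.4, -0.8, 0.6]
gripper_width: 0.599
grasp_force: 0.0
t 0.5 at frame [-287.1 -442.3  230.8] relyaw 0.005 shift [ 3.24  -2.887  0.263] roll 0.0015 F [-0.4 -0.8  0.6] w 0.6
```

```bash
M='python3 -m pendant'
python3 -m pendant '[[0.6,[0.3,-0.27,0],0],[0.6,[0.6,-0.54,0],0],[0.6,[0.9,-0.81,0],0],[0.6,[1,-0.9,0],0]]' >/dev/null
python3 -m pendant '[[0.6,[0.3,-0.27,0],0],[0.6,[0.6,-0.54,0],0],[0.6,[0.9,-0.81,0],0],[0.6,[1,-0.9,0],0]]' >/dev/null
python3 -m pendant '[[0.6,[0.3,-0.27,0],0],[0.6,[0.6,-0.54,0],0],[0.6,[0.9,-0.81,0],0],[0.6,[1,-0.9,0],0],[0.6,[1,-0.9,0],0],[0.6,[1,-0.9,0],0]]' >/dev/null
python3 - <<'E'
from h import *; go(100,-94,200,0)
from plant import manip; import cv2
s=manip.state(); f=manip.grab_frame("wrist"); cv2.imwrite("pics/w1.png",f["img"][:,:,::-1]); pickle.dump((s,f),open("w1.pkl","wb"))
E
```

```text
t 1.9 at frame [  69.5 -122.5  230.8] relyaw -0.001 shift [ 0.254 -0.238  0.256] roll -0.0003 F [-0.9  0.3 -0.8] w 0.6
```

View pics/w1.png

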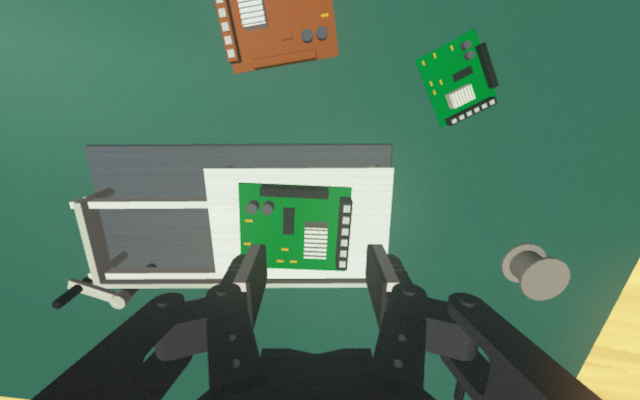

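The wrist view is sharp. It shows the plate corners at (206,168) and (393,168), the rail ends near (100,203), and the board corners at (240,183), (351,188) and (347,270). The retainer pivot is at (121,300) and the pin top at (60,300). I'll refine the fit with these.

```bash
cat >> h.py <<'E'
def load(fn):
    s,f=pickle.load(open(fn,"rb")); T=np.array(f["tool_from_camera"]); q=R.from_quat(np.array(s["tool_rot"])[[1,2,3,0]])
    C["wrist"]={**f,"eye":q.apply(T[:3,3])+s["tool_pos"],"rotation":(q*R.from_matrix(T[:3,:3])).as_matrix()}; K["wrist"]=(0,0,1); return f
def sub(f,pts,w=4):
    import cv2
    g=cv2.cvtColor(f["img"],cv2.COLOR_RGB2GRAY); return cv2.cornerSubPix(g,np.array(pts,np.float32).reshape(-1,1,2),(w,w),(-1,-1),(3,50,.01)).reshape(-1,2)
def ground(c,z,n="wrist"):
    f=C[n]; p=px(n,c); r=R.from_matrix(f["rotation"]) if np.shape(f["rotation"])==(3,3) else R.from_quat(np.array(f["rotation"])[[1,2,3,0]])
    d=r.apply([(p[0]-f["cx"])/f["fx"],(p[1]-f["cy"])/f["fy"],1]); P=f["eye"]+d*(z-f["eye"][2])/d[2]
    return R.from_euler("z",-FR[2]).apply(P-[FR[0],FR[1],0])*1000
E
python3 - <<'E'
from h import *
np.set_printoptions(precision=4,suppress=True)
f=load("w1.pkl"); print(C["wrist"]["eye"])
a=sub(f,[(206,168),(393,168),(215,271),(100,201),(240,183),(351,188),(347,270)]); print(a)
F=[("wrist",(82,0,60),a[0]),("wrist",(82,-200,60),a[1]),("wrist",(46,130,60),a[3])]
p,r=fit(F,FR); print("frame",p); print(r)
B=[("wrist",(50,60,62.4),a[4]),("wrist",(50,-60,62.4),a[5]),("wrist",(-50,-60,62.4),a[6])]
b,r=fit(B,[.6,-.07,.1]); print("board",b); print(r)
print("board in frame",R.from_euler("z",-p[2]).apply([b[0]-p[0],b[1]-p[1],0])*1000,b[2]-p[2])
FR[:]=p
for c,z in(((206,168),.06),((393,168),.06),((300,280),.07),((300,287),.07),((300,202),.06),((300,208),.06),((121,300),.08),((60,300),.11)): print(c,ground(c,z))
E
```

```text
[ 0.7209 -0.0817  0.3744]
[[202.627  168.0743]
 [393.7768 167.3639]
 [214.8261 272.012 ]
 [100.     201.    ]
 [238.2446 182.3995]
 [351.1516 187.2886]
 [346.4208 268.6299]]
frame [0.558  0.0122 0.156 ]
[[  1.1412   0.0481]
 [  0.2166  -0.1463]
 [-11.903    0.2769]]
board [ 0.5869 -0.0783  0.1214]
[[ 0.1245  0.3814]
 [ 0.3277 -1.2526]
 [-0.5411  0.5633]]
board in frame [ 14.5045 -93.9523   0.    ] -0.034599103656848706
(206, 168) [82.1193 -2.3612 60.    ]
(393, 168) [  81.1694 -199.0155   60.    ]
(300, 280) [-46.8165 -99.0589  70.    ]
(300, 287) [-56.0822 -98.8693  70.    ]
(300, 202) [  44.0413 -100.4241   60.    ]
(300, 208) [  37.1279 -100.2827   60.    ]
(121, 300) [-65.408  103.9869  80.    ]
(60, 300) [-43.508  143.4956 110.    ]
```

```bash
sed -i 's/^FR=.*/FR=np.array([.558,.0135,.154])/' h.py
python3 -c "from h import *; go(95,-94,63,0)"
```

```text
t 1.95 at frame [  70.8 -119.4  231. ] relyaw -0.004 shift [ 0.203 -0.213  1.399] roll -0.0011 F [-0.9 -0.4  0.7] w 0.61
```

```bash
python3 -m pendant '[[0.6,[0.2,-0.21,0.2],0],[0.6,[0.2,-0.21,0.5],0],[0.6,[0.2,-0.21,0.8],0],[0.6,[0.2,-0.21,0.9],0],[0.6,[0.2,-0.21,0.9],0]]' >/dev/null
python3 -m pendant '[[0.6,[0,0,0.25],0],[0.6,[0,0,0.5],0],[0.6,[0,0,0.5],0],[0.6,[0,0,0.5],0]]' 
python3 - <<'E'
from h import *; go(75,-94,63,0)
from plant import manip; import cv2
s=manip.state(); f=manip.grab_frame("wrist"); cv2.imwrite("pics/w2.png",f["img"][:,:,::-1]); pickle.dump((s,f),open("w2.pkl","wb"))
E
```

```text
time: 2.85
tool_pos: [0.6677, -0.0641, 0.0653]
tool_rot: [0.0, 0.997, 0.076, 0.001]
contact_force: [0.5, 0.3, 0.6]
gripper_width: 0.6
grasp_force: 0.0
t 2.85 at frame [ 96.5 -93.5  65.3] relyaw -0.003 shift [-0.18   0.005  0.019] roll -0.0008 F [0.5 0.3 0.6] w 0.6
```

View pics/w2.png

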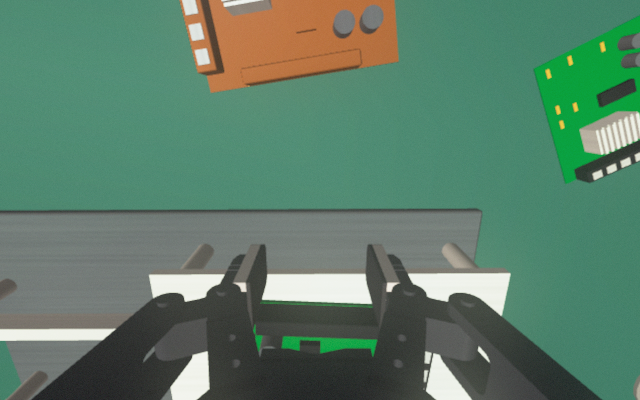

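The fingers stand outside the header (top edge at row ~303) and are clear of it. I push slowly towards the fence.

```bash
python3 -m pendant '[[0.6,[-0.06,0,0],0],[0.6,[-0.1,0,0],0],[0.6,[-0.13,0,0],0],[0.6,[-0.15,0,0],0],[0.6,[-0.17,0,0],0],[0.6,[-0.19,0,0],0],[0.6,[-0.21,0,0],0],[0.6,[-0.23,0,0],0],[0.6,[-0.25,0,0],0],[0.6,[-0.25,0,0],0]]' 
python3 - <<'E'
from h import *; go(61,-94,63,0)
from plant import manip; import cv2
s=manip.state(); f=manip.grab_frame("side"); i=f["img"][172:272,288:384,::-1]; f=manip.grab_frame("scene");j=f["img"][172:272,250:350,::-1]
cv2.imwrite("pics/c3.png",cv2.resize(np.hstack([i,j]),None,fx=4,fy=4,interpolation=cv2.INTER_CUBIC))
E
```

```text
time: 3.9
tool_pos: [0.6374, -0.0681, 0.0637]
tool_rot: [0.0, 0.997, 0.076, 0.0]
contact_force: [4.4, 0.3, 1.0]
gripper_width: 0.603
grasp_force: 1.3
t 3.9 at frame [ 66.  -92.8  63.7] relyaw -0.002 shift [-0.041  0.01   0.006] roll -0.0005 F [4.4 0.3 1. ] w 0.6
```

View pics/c3.png

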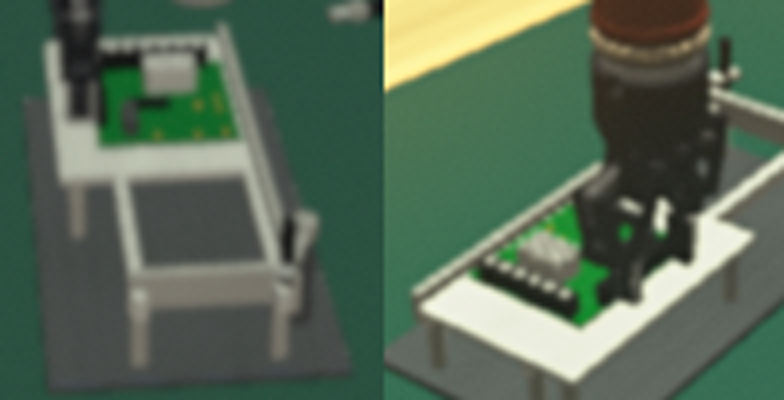

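The board sits close to the fence and the push force is 4.4 N. I continue in small steps.

```bash
for k in 1 2; do python3 -m pendant '[[0.6,[-0.008,0,0],0],[0.6,[-0.016,0,0],0],[0.6,[-0.016,0,0],0],[0.6,[-0.016,0,0],0]]' | grep -E 'pos|force'; done
python3 -c "from h import *; go(61,-94,63,0)"
```

```text
tool_pos: [0.6355, -0.0683, 0.0634]
contact_force: [3.2, -0.6, 2.6]
grasp_force: 1.5
tool_pos: [0.6339, -0.0683, 0.0634]
contact_force: [3.7, 0.6, 1.7]
grasp_force: 2.5
t 4.8 at frame [ 62.4 -92.4  63.4] relyaw -0.002 shift [-0.012  0.013  0.003] roll -0.0005 F [3.7 0.6 1.7] w 0.6
```

```bash
for k in 1 2; do python3 -m pendant '[[0.6,[-0.01,0,0],0],[0.6,[-0.01,0,0],0],[0.6,[-0.01,0,0],0]]' | grep -E 'pos|force'; done
python3 -c "from h import *; go(61,-94,63,0)"
```

```text
tool_pos: [0.6338, -0.0681, 0.0636]
contact_force: [9.4, 1.2, -0.5]
grasp_force: 4.4
tool_pos: [0.6337, -0.0682, 0.0643]
contact_force: [11.0, 2.1, 0.7]
grasp_force: 5.5
t 5.4 at frame [ 62.3 -92.3  64.3] relyaw -0.001 shift [-0.011  0.014  0.011] roll -0.0005 F [11.   2.1  0.7] w 0.6
```

The force rises to 11 N with no further motion, so the board is seated on the fence at TCP x = 62.3. I retreat, lift and go round behind the terminals.

```bash
python3 -m pendant '[[0.6,[0.06,0,0],0],[0.6,[0.2,0,0],0],[0.6,[0.25,0,-0.3],0],[0.6,[0.25,0,-0.6],0],[0.6,[0.25,0.3,-0.6],-0.1],[0.6,[0,0.6,-0.6],-0.2],[0.6,[-0.25,0.7,-0.6],-0.3],[0.6,[-0.5,0.75,-0.6],-0.4],[0.6,[-0.5,0.75,-0.6],-0.5],[0.6,[-0.5,0.75,-0.6],-0.5]]'
python3 -c "from h import *; go(0,-182,64,np.pi/2)"
```

```text
time: 6.4
tool_pos: [0.5827, -0.1669, 0.1334]
tool_rot: [-0.002, 0.864, 0.504, -0.002]
contact_force: [-0.5, 0.2, -0.6]
gripper_width: 0.601
grasp_force: 0.0
t 6.4 at frame [  -3.3 -182.1  133.4] relyaw 0.903 shift [0.018 0.024 0.578] roll -0.2127 F [-0.5  0.2 -0.6] w 0.6
```

```bash
python3 -m pendant '[[0.6,[0.02,0.02,0],-0.05],[0.6,[0.02,0.02,0],-0.1],[0.6,[0.02,0.02,0],-0.15],[0.6,[0.02,0.02,0],-0.2],[0.6,[0.02,0.02,0],-0.213],[0.6,[0.02,0.02,0],-0.213]]' >/dev/null
python3 - <<'E'
from h import *; go(0,-182,64,np.pi/2)
from plant import manip; import cv2
s=manip.state(); f=manip.grab_frame("wrist"); cv2.imwrite("pics/w4.png",f["img"][:,:,::-1]); pickle.dump((s,f),open("w4.pkl","wb"))
E
```

```text
t 7.0 at frame [   1.3 -181.4  133.6] relyaw 1.567 shift [-0.006 -0.008  0.58 ] roll -0.0012 F [ 0.7 -0.5 -0.2] w 0.6
```

View pics/w4.png

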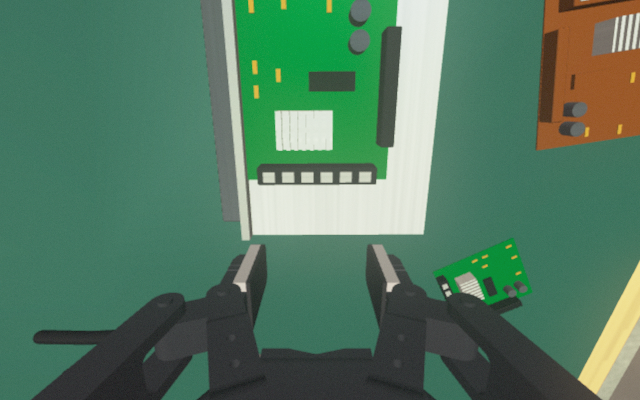

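The board lies flush along the fence: its left edge runs from (235,0) to (249,183) parallel to the fence. Its rear right corner is at (387,180), and the plate's rear corners are at (245,238) and (425,235). I measure the rear edge before descending.

```bash
python3 - <<'E'
from h import *
np.set_printoptions(precision=1,suppress=True)
load("w4.pkl")
for c,z in(((387,180),.0624),((425,235),.06),((318,184),.078),((447,0),.06),((240,120),.0624),((397,0),.0624)): print(c,ground(c,z))
E
python3 -m pendant '[[0.6,[0,0,0.2],0],[0.6,[0,0,0.4],0],[0.6,[0,0,0.5],0],[0.6,[0,0,0.57],0],[0.6,[0,0,0.57],0]]'
```

```text
(387, 180) [  51.4 -157.5   62.4]
(425, 235) [  84.4 -202.1   60. ]
(318, 184) [   1.2 -156.3   78. ]
(447, 0) [ 81.7 -43.2  60. ]
(240, 120) [ -52.2 -114.9   62.4]
(397, 0) [ 50.1 -43.7  62.4]
time: 7.55
tool_pos: [0.5878, -0.1656, 0.0655]
tool_rot: [-0.001, 0.652, 0.758, -0.0]
contact_force: [-0.8, 1.0, -0.4]
gripper_width: 0.602
grasp_force: 0.0
```

```bash
python3 -m pendant '[[0.6,[0.05,0,0],0],[0.6,[0.08,0,0],0],[0.6,[0.11,0,0],0],[0.6,[0.15,0,0],0],[0.6,[0.2,0,0],0],[0.6,[0.25,0,0],0],[0.6,[0.3,0,0],0],[0.6,[0.35,0,0],0],[0.6,[0.4,0,0],0],[0.6,[0.45,0,0],0]]' | grep force
python3 -m pendant '[[0.6,[0.05,0,0],0],[0.6,[0.1,0,0],0],[0.6,[0.15,0,0],0],[0.6,[0.2,0,0],0],[0.6,[0.25,0,0],0],[0.6,[0.3,0,0],0],[0.6,[0.35,0,0],0],[0.6,[0.4,0,0],0],[0.6,[0.42,0,0],0],[0.6,[0.42,0,0],0]]' |grep force
python3 - <<'E'
from h import *; go(0,-1,64,np.pi/2)
from plant import manip; import cv2
s=manip.state(); f=manip.grab_frame("wrist"); cv2.imwrite("pics/w5.png",f["img"][:,:,::-1]); pickle.dump((s,f),open("w5.pkl","wb"))
E
```

```text
contact_force: [0.2, -4.8, 3.5]
grasp_force: 2.2
contact_force: [0.8, -1.8, 1.3]
grasp_force: 0.7
t 9.55 at frame [  2.8 -76.6  66.4] relyaw 1.568 shift [ 0.63  -0.025  0.021] roll -0.001 F [ 0.8 -1.8  1.3] w 0.6
```

View pics/w5.png

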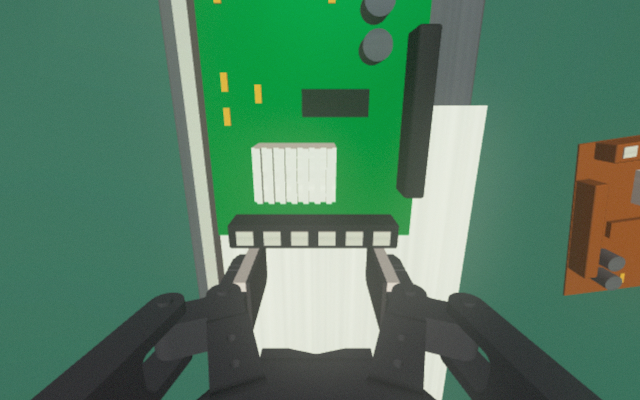

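The two fingers push squarely on the terminals at row ~247. The board is still flush with the fence (edge from (193,0) to (219,235)), and its front is already over the rails. I keep going.

```bash
python3 -m pendant '[[0.6,[0.03,0,0],0],[0.6,[0.08,0,0],0],[0.6,[0.13,0,0],0],[0.6,[0.18,0,0],0],[0.6,[0.23,0,0],0],[0.6,[0.28,0,0],0],[0.6,[0.33,0,0],0],[0.6,[0.38,0,0],0],[0.6,[0.42,0,0],0],[0.6,[0.42,0,0],0]]' | grep force
python3 -m pendant '[[0.6,[0.03,0,0],0],[0.6,[0.06,0,0],0],[0.6,[0.09,0,0],0],[0.6,[0.12,0,0],0],[0.6,[0.14,0,0],0],[0.6,[0.14,0,0],0]]' | grep force
python3 - <<'E'
from h import *; go(0,-1,64,np.pi/2)
E
```

```text
contact_force: [0.3, 1.0, -0.6]
grasp_force: 0.0
contact_force: [0.8, -0.8, 1.4]
grasp_force: 0.3
t 11.2 at frame [  3.6 -10.   67.1] relyaw 1.568 shift [ 0.075 -0.03   0.026] roll -0.001 F [ 0.8 -0.8  1.4] w 0.6
```

```bash
for k in 1 2 3; do python3 -m pendant '[[0.6,[0.008,0,0],0],[0.6,[0.016,0,0],0],[0.6,[0.016,0,0],0]]' | grep -E '_force'; done
python3 - <<'E'
from h import *; go(0,-1,64,np.pi/2)
from plant import manip; import cv2
s=manip.state(); f=manip.grab_frame("wrist"); cv2.imwrite("pics/w6.png",f["img"][:,:,::-1]); pickle.dump((s,f),open("w6.pkl","wb"))
E
```

```text
contact_force: [1.1, -1.5, 1.2]
grasp_force: 1.1
contact_force: [0.3, -2.1, 1.8]
grasp_force: 1.2
contact_force: [0.3, -2.1, 1.8]
grasp_force: 1.3
t 12.1 at frame [ 3.6 -4.6 67. ] relyaw 1.567 shift [ 0.03  -0.03   0.025] roll -0.0011 F [ 0.3 -2.1  1.8] w 0.6
```

View pics/w6.png

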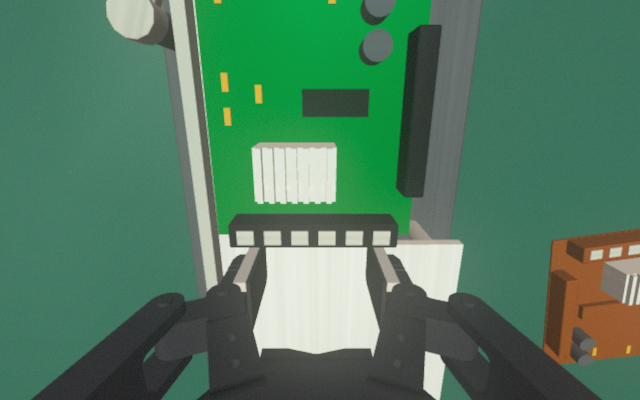

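The board is nearly home: its rear edge is at row ~234, just past the plate end at row ~241. Small steps from here, stopping on force.

```bash
for k in 1 2 3 4; do python3 -m pendant '[[0.6,[0.008,0,0],0],[0.6,[0.008,0,0],0],[0.6,[0.008,0,0],0]]' | grep -E '_force|pos'; done
python3 - <<'E'
from h import *; go(0,-1,64,np.pi/2); load("w6.pkl")
print(ground((409,235),.0624),ground((462,241),.06),ground((314,247),.078))
E
```

```text
tool_pos: [0.5621, 0.0104, 0.067]
contact_force: [1.2, -2.6, 2.3]
grasp_force: 1.4
tool_pos: [0.5619, 0.0113, 0.067]
contact_force: [0.5, -1.9, 2.0]
grasp_force: 1.5
tool_pos: [0.5618, 0.012, 0.067]
contact_force: [1.3, -4.7, 2.4]
grasp_force: 2.4
tool_pos: [0.5619, 0.0122, 0.067]
contact_force: [2.3, -7.3, 1.8]
grasp_force: 3.7
t 13.35 at frame [ 3.7 -1.9 67. ] relyaw 1.568 shift [ 0.008 -0.031  0.025] roll -0.001 F [ 2.3 -7.3  1.8] w 0.6
[51.75978518  5.4625736  62.4       ] [81.69859141  0.72915522 60.        ] [ 1.34138285  6.34281884 78.        ]
```

The force rises to 7 N with no more travel, so the board is on the end stop at TCP y = −2, against −1 expected. Next I retreat, lift and go to the header side.

```bash
python3 -m pendant '[[0.6,[0.006,0,0],0],[0.6,[0.006,0,0],0],[0.6,[-0.06,0,0],0],[0.6,[-0.15,0,0],0],[0.6,[-0.15,0,-0.3],0],[0.6,[-0.15,0,-0.6],0],[0.6,[0,-0.3,-0.6],0.048],[0.6,[0.3,-0.6,-0.6],0.095],[0.6,[0.6,-0.8,-0.6],0.142],[0.6,[0.6,-0.8,-0.6],0.19]]' | grep -E '_force|pos'
python3 -m pendant '[[0.6,[0,0,0],0.048],[0.6,[0,0,0],0.095],[0.6,[0,0,0],0.142],[0.6,[0,0,0],0.19],[0.6,[0,0,0],0.238],[0.6,[0,0,0],0.285],[0.6,[0,0,0],0.31],[0.6,[0,0,0],0.31]]' | grep -E '_force|pos'
python3 -c "from h import *; go(90,70,66,0)"
```

```text
tool_pos: [0.4519, 0.0727, 0.1373]
contact_force: [0.6, -1.1, -0.4]
grasp_force: 0.0
tool_pos: [0.4553, 0.0701, 0.1382]
contact_force: [0.6, -1.5, -0.0]
grasp_force: 0.0
t 15.15 at frame [-92.8  71.7 138.2] relyaw -0.003 shift [1.525 0.011 0.6  ] roll -0.0008 F [ 0.6 -1.5 -0. ] w 0.6
```

I had the lateral sign wrong and moved to the far side, but at a safe height and without touching anything. I cross back over.

```bash
python3 -m pendant '[[0.6,[0.3,0,0],0],[0.6,[0.6,0,0],0],[0.6,[0.9,0,0],0],[0.6,[0.93,0,0],0],[0.6,[0.93,0,0],0]]' | grep -E '_force|pos'
python3 -m pendant '[[0.6,[0.3,0,0],0],[0.6,[0.6,0,0],0],[0.6,[0.6,0,0],0],[0.6,[0.6,0,0.3],0],[0.6,[0.6,0,0.5],0],[0.6,[0.6,0,0.6],0],[0.6,[0.6,0,0.6],0]]' | grep -E '_force|pos'
python3 -c "from h import *; go(62.3,70,66,0)"
```

```text
tool_pos: [0.5661, 0.0869, 0.1381]
contact_force: [0.2, 0.4, 0.1]
grasp_force: 0.0
tool_pos: [0.6345, 0.0975, 0.0647]
contact_force: [-0.0, -0.2, 0.1]
grasp_force: 0.0
t 16.35 at frame [88.5 71.3 64.7] relyaw -0.002 shift [-0.218  0.011 -0.01 ] roll -0.0007 F [-0.  -0.2  0.1] w 0.6
```

```bash
python3 -m pendant '[[0.6,[-0.05,0,0],0],[0.6,[-0.1,0,0],0],[0.6,[-0.13,0,0],0],[0.6,[-0.15,0,0],0],[0.6,[-0.17,0,0],0],[0.6,[-0.18,0,0],0],[0.6,[-0.19,0,0],0],[0.6,[-0.19,0,0],0]]' | grep -E '_force|pos'
for k in 1 2 3; do python3 -m pendant '[[0.6,[-0.008,0,0],0],[0.6,[-0.008,0,0],0],[0.6,[-0.008,0,0],0]]' | grep -E '_force|pos'; done
python3 -c "from h import *; go(62.3,70,66,0)"
```

```text
tool_pos: [0.6147, 0.0942, 0.0668]
contact_force: [0.2, 0.1, -0.4]
grasp_force: 0.0
tool_pos: [0.6139, 0.0941, 0.0669]
contact_force: [-0.6, -1.1, 0.1]
grasp_force: 0.0
tool_pos: [0.6129, 0.094, 0.0669]
contact_force: [0.1, 0.5, 0.8]
grasp_force: 0.0
tool_pos: [0.612, 0.0938, 0.0669]
contact_force: [0.3, -1.0, 0.1]
grasp_force: 0.0
t 18.05 at frame [65.6 71.1 66.9] relyaw -0.003 shift [-0.028  0.009  0.008] roll -0.0009 F [ 0.3 -1.   0.1] w 0.6
```

```bash
for k in 1 2 3 4; do python3 -m pendant '[[0.6,[-0.008,0,0],0],[0.6,[-0.008,0,0],0],[0.6,[-0.008,0,0],0]]' | grep -E '_force|pos'; done
python3 -c "from h import *; go(62.3,70,66,0)"
```

```text
tool_pos: [0.611, 0.0936, 0.0669]
contact_force: [-0.1, 0.3, -0.5]
grasp_force: 0.0
tool_pos: [0.6101, 0.0935, 0.0669]
contact_force: [-0.1, 0.1, -0.3]
grasp_force: 0.0
tool_pos: [0.6094, 0.0933, 0.067]
contact_force: [1.9, -0.3, -0.8]
grasp_force: 0.9
tool_pos: [0.6086, 0.0933, 0.0671]
contact_force: [3.1, 0.9, -2.0]
grasp_force: 1.7
t 19.25 at frame [62.2 71.1 67.1] relyaw -0.003 shift [0.001 0.009 0.009] roll -0.0008 F [ 3.1  0.9 -2. ] w 0.6
```

```bash
for k in 1 2; do python3 -m pendant '[[0.6,[-0.008,0,0],0],[0.6,[-0.008,0,0],0],[0.6,[-0.008,0,0],0]]' | grep -E '_force|pos'; done
python3 -c "from h import *; go(62.3,70,66,0)"
```

```text
tool_pos: [0.6084, 0.0933, 0.0677]
contact_force: [5.0, 1.0, -0.4]
grasp_force: 2.6
tool_pos: [0.6083, 0.0933, 0.0682]
contact_force: [6.0, 1.7, -1.2]
grasp_force: 3.4
t 19.85 at frame [62.  71.2 68.2] relyaw -0.002 shift [0.003 0.01  0.019] roll -0.0008 F [ 6.   1.7 -1.2] w 0.61
```

The board is firm on the fence (6 N at TCP x = 62.0). I back off, lift and move above the pin at frame (−44,145), turning so the fingers close along the swing chord.

```bash
python3 -m pendant '[[0.6,[0.06,0,0],0],[0.6,[0.18,0,0],0],[0.6,[0.2,0,-0.3],0],[0.6,[0.2,0,-0.65],0],[0.6,[-0.1,-0.2,-0.65],-0.045],[0.6,[-0.4,-0.4,-0.65],-0.09],[0.6,[-0.7,-0.62,-0.65],-0.135],[0.6,[-0.88,-0.62,-0.65],-0.173],[0.6,[-0.88,-0.62,-0.65],-0.173],[0.6,[-0.88,-0.62,-0.65],-0.173]]' | grep -E '_force|pos'
python3 - <<'E'
from h import *; go(-44,145,92,.545)
from plant import manip; import cv2
s=manip.state(); f=manip.grab_frame("wrist"); pickle.dump((s,f),open("w7.pkl","wb"))
load("w7.pkl"); p=proj("wrist",place(FR,[(-44,145,110),(-65,105,80)])); print(p)
g=f["img"].astype(int)
f2=manip.grab_frame("side"); pickle.dump(f2,open("side2.pkl","wb"))
# dark blob near the predicted pin
u,v=p[0].round().astype(int); w=g[max(v-40,0):v+40,max(u-40,0):u+40].max(2)
for r in w[::5]: print(" ".join("%3d"%x for x in r[::5]))
E
```

```text
tool_pos: [0.4906, 0.1505, 0.1449]
contact_force: [0.5, -0.5, -0.2]
grasp_force: 0.0
t 20.85 at frame [-45.6 145.7 144.9] relyaw 0.539 shift [0.008 0.011 0.441] roll -0.0019 F [ 0.5 -0.5 -0.2] w 0.6
[[319.51745957 226.86183611]
 [349.60121151 258.30765465]]
125 124 124 127 100 112 114 113 147 104 117 114 151 199 206 204
126 125 127 129 114 110 111 108 152 113 113 155 165 203 203 144
124 123 127 110 110 112 117 159 113 151 128 151 204 206 172 143
124 124 112 111 112 135 210 126 223 109 152 200 205 203 147 146
120 123 112 114 170 205 209 214  66 229 158 204 205 147 145 146
119 105 114 114 113 207 146  58 139 164 206 203 175 149 146 147
128 111 114 111 115 117  58  61  59 181 208 204 145 145 221 150
119 121 121 114 114 115  62  56  57 212 139 112 148 145 146 148
122 123 124 124 106 113  60  68  61 210 212 115 110 127 145 143
123 122 125 122 126 121  67  63  67 209 207 213 164 208  95 145
120 119 121 121 122 126  81  64  95 207 210 209 207 202 207 197
124 120 124 123 124 121 123 125 124 128 206 209 210 179 125 208
120 120 122 126 122 125 123 125 123 124 150 205 208 212 128  97
121 121 124 121 120 122 123 123 125 124 123 201 207 158 176 146
121 121 121 118 120 121 125 122 125 122 125 123 187 205 201 199
119 119 119 122 120 122 122 124 123 122 123 124 191 211 200 202
```

The pin's dark blob sits within about 5 px of where it was predicted, between the fingers. I descend and swing.

```bash
python3 -m pendant '[[0.6,[0,0,0.15],0],[0.6,[0,0,0.25],0],[0.6,[0,0,0.35],0],[0.6,[0,0,0.44],0],[0.6,[0,0,0.44],0]]' | grep -E '_force|pos'
python3 - <<'E'
from h import *; load("w7.pkl"); print(ground((314,229),.11))
# chord end: pin (-20,105) plus 20.5 mm along the chord
go(-20+.52*20.5,105-.86*20.5,92,.545)
E
```

```text
tool_pos: [0.4893, 0.1502, 0.0897]
contact_force: [0.3, -0.6, -0.2]
grasp_force: 0.0
[-47.05846082 147.25483452 110.        ]
t 21.45 at frame [-46.9 145.6  89.7] relyaw 0.54 shift [ 0.019  0.577 -0.02 ] roll -0.0015 F [ 0.3 -0.6 -0.2] w 0.6
```

```bash
python3 -m pendant '[[0.6,[0,0.06,0],0],[0.6,[0.01,0.12,0],0],[0.6,[0.02,0.17,0],0],[0.6,[0.04,0.22,0],0],[0.6,[0.05,0.27,0],0],[0.6,[0.05,0.32,0],0],[0.6,[0.05,0.37,0],0],[0.6,[0.04,0.42,0],0],[0.6,[0.03,0.46,0],0],[0.6,[0.03,0.48,0],0]]' | grep -E '_force|pos'
for k in 1 2 3; do python3 -m pendant '[[0.6,[0,0.02,0],0],[0.6,[0,0.03,0],0],[0.6,[0,0.03,0],0]]' | grep -E '_force|pos'; done
python3 -c "from h import *; go(-20+.52*20.5,105-.86*20.5,92,.545)"
```

```text
tool_pos: [0.5302, 0.1079, 0.0919]
contact_force: [-1.6, 0.7, 0.6]
grasp_force: 0.4
tool_pos: [0.5326, 0.1057, 0.092]
contact_force: [-1.4, 0.8, -0.3]
grasp_force: 0.0
tool_pos: [0.535, 0.103, 0.092]
contact_force: [0.1, 0.2, -0.3]
grasp_force: 0.3
tool_pos: [0.5374, 0.1002, 0.0921]
contact_force: [-0.1, -0.6, 0.3]
grasp_force: 0.3
t 23.35 at frame [-7.1 88.8 92.1] relyaw 0.541 shift [-0.022  0.001  0.001] roll -0.0014 F [-0.1 -0.6  0.3] w 0.6
```

```bash
for k in 1 2 3 4; do python3 -m pendant '[[0.6,[-0.005,0.01,0],0],[0.6,[-0.01,0.017,0],0],[0.6,[-0.01,0.017,0],0]]' | grep -E '_force|pos'; done
python3 - <<'E'
from h import *; go(-20+.52*20.5,105-.86*20.5,92,.545)
from plant import manip
s=manip.state(); f=manip.grab_frame("wrist"); pickle.dump((s,f),open("w8.pkl","wb"))
load("w8.pkl"); p=proj("wrist",place(FR,[(-20,105,110)])); print(p)
u,v=p[0].round().astype(int); g=f["img"].astype(int)[v-60:v+60,u-60:u+60]
for r in g[::6,::6]: print(" ".join("%3d/%d"%(x.max(),x[1]-x[0]>25) for x in r))
E
```

```text
tool_pos: [0.5378, 0.0983, 0.0922]
contact_force: [0.3, 2.1, -0.6]
grasp_force: 1.0
tool_pos: [0.5378, 0.0979, 0.0921]
contact_force: [0.1, 9.3, -1.2]
grasp_force: 3.9
tool_pos: [0.5379, 0.0976, 0.092]
contact_force: [-0.2, 16.5, -0.8]
grasp_force: 6.7
tool_pos: [0.5379, 0.0973, 0.092]
contact_force: [-2.3, 22.2, -1.2]
grasp_force: 9.4
t 24.55 at frame [-7.  85.8 92. ] relyaw 0.539 shift [-0.01  -0.021 -0.   ] roll -0.0018 F [-2.3 22.2 -1.2] w 0.6
[[268.34706223 274.42830516]]
114/0 114/0 114/0 142/0 210/0 207/0 210/0 149/1 148/1 148/1 148/1 148/1 148/1 148/1 147/1 149/1 151/1 147/1 147/1 147/1
113/0 115/0 146/0 136/0 207/0 206/0 145/1 159/1 192/0 149/1 147/1 148/1 149/1 149/1 147/1 149/1 149/1 146/1 149/1 147/1
111/0 112/0 195/0 206/0 208/0 199/0 150/1 150/1 148/1 188/0 151/1 149/1 135/0 143/1 152/1 148/1 146/1 148/1 147/1 145/1
229/0 109/0 167/0 210/0 208/0 147/1 147/1 152/1 148/1 150/1 152/1 150/1 208/0 183/0  95/0 147/1 152/1 149/1 147/1 147/1
229/0 230/0 210/0 207/0 183/0 147/1 153/1 149/1 151/1 149/1 150/1 215/0 207/0 213/0 215/0 137/1 151/1 147/1 147/1 148/1
149/0 214/0 206/0 
[... 1081 characters left out ...]
58/0  58/0  56/0  50/0  67/0  52/0 104/1 127/1 134/1 207/0 207/0 208/0  93/0  98/0 140/1 149/1 148/1
 55/0  56/0  55/0  55/0  56/0  52/0  49/0  77/0  51/0 124/1 125/1 125/1 123/1 132/1 206/0 205/0 195/0  94/0  95/0 148/1
 51/0  57/0  54/0  54/0  56/0  53/0  54/0  74/0  49/0 126/1 129/1 127/1 126/1 123/1 125/1 140/1 205/0 205/0 198/0  93/0
 47/0  52/0  51/0  54/0  51/0  53/0  51/0  71/0  53/0 126/1 124/1 125/1 125/1 124/1 125/1 124/1 124/1 136/1 206/0 204/0
 46/0  53/0  49/0  53/0  53/0  51/0  50/0  58/0 119/1 126/1 125/1 123/1 123/1 123/1 123/1 122/1 126/1 126/1 118/1 151/1
 48/0  49/0  49/0  53/0  48/0  49/0  50/0  53/0 123/1 122/1 123/1 124/1 124/1 123/1 125/1 123/1 124/1 123/1 121/1 123/1
```

The force climbs to 22 N with no motion at the expected end position (relative −y), so the retainer is on its stop. I unload, lift clear and check the board numerically.

```bash
python3 -m pendant '[[0.6,[0.01,-0.08,0],0],[0.6,[0.01,-0.08,0],0],[0.6,[0.01,-0.08,-0.3],0],[0.6,[0.01,-0.08,-0.6],0],[0.6,[0.01,-0.08,-0.9],0],[0.6,[-0.2,0.3,-1],0],[0.6,[-0.4,0.6,-1],0],[0.6,[-0.4,0.6,-1],0],[0.6,[-0.4,0.6,-1],0]]' | grep -E '_force|pos'
python3 - <<'E'
from h import *; go(0,0,200,0)
from plant import manip; import cv2
np.set_printoptions(precision=1,suppress=True)
s=manip.state(); f=manip.grab_frame("wrist"); pickle.dump((s,f),open("w9.pkl","wb")); load("w9.pkl")
h=cv2.cvtColor(f["img"],cv2.COLOR_RGB2HSV); m=cv2.inRange(h,(50,170,70),(75,255,255))
n,l,st,c=cv2.connectedComponentsWithStats(m); k=sorted(range(1,n),key=lambda i:-st[i,4])[:4]
for i in k: print(st[i])
P=place(FR,[(50,10,62.4),(50,130,62.4),(-50,10,62.4),(-50,130,62.4),(50,70,62.4),(82,0,60),(-20,105,110)]); print(proj("wrist",P))
q,_=cv2.findContours((l==k[0]).astype(np.uint8),0,2)[:2]; a=cv2.approxPolyDP(max(q,key=cv2.contourArea),4,True)[:,0]
for x in a: print(x,ground(x,.0624))
E
```

```text
tool_pos: [0.5481, 0.0034, 0.2122]
contact_force: [-0.3, 0.4, 0.2]
grasp_force: 0.0
t 25.5 at frame [-11.3  -8.5 212.2] relyaw 0.538 shift [ 0.117 -0.012  0.102] roll 0.1712 F [-0.3  0.4  0.2] w 0.6
[ 174   48  155  156 8058]
[ 557  117   83   72 2785]
[328 117   3   3   4]
[295 157   2   2   3]
[[333.4 118.8]
 [216.8  46.1]
 [281.7 205.8]
 [172.2 145.1]
 [277.1  83.7]
 [360.8  93.6]
 [189.1 136.4]]
[218  48] [ 49.2 128.5  62.4]
[174 146] [-49.9 128.1  62.4]
[185 152] [-49.8 116.7  62.4]
[183 133] [-34.2 125.6  62.4]
[196 129] [-24.4 116.5  62.4]
[202 117] [-11.5 116.2  62.4]
[216 128] [-13.9 100.7  62.4]
[200 160] [-49.6 101.1  62.4]
[283 203] [-46.7  10.3  62.4]
[274 195] [-44.   22.3  62.4]
[286 174] [-18.8  22.4  62.4]
[285 164] [-10.6  28.1  62.4]
[291 164] [-7.6 23.1 62.4]
[289 158] [-3.5 27.6 62.4]
[316 122] [39.1 22.5 62.4]
[328 121] [45.7 13.3 62.4]
[313 107] [49.3 31.8 62.4]
[303 114] [39.1 36.6 62.4]
[235  72] [ 39.3 107.1  62.4]
[238  61] [ 48.8 108.8  62.4]
```

The board corners come out within about 1–2 mm of the nest, and the bar hides a strip at y ≈ 101–116 along frame x. Board and retainer are both in place, so I hand in.

```bash
python3 -c "
from plant import manip; print(manip.job_done())"
```

```text
the job is handed in; nothing more can be done
None
```

The job is handed in: the board measured within about 2 mm of its loaded position against fence and stop, the retaining arm is on its end stop over it, and the robot is clear of everything; no verdict was shown.

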